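Snap the tea jar's band clip shut with the clip pliers

TASK

The lid of the glass tea jar is on, but its band clip still stands open. Pick up the clip pliers from the blue trivet, bring their open jaws round the two ears of the clip and squeeze the pliers until the clip snaps shut, then let them spring open, back away and lay them flat on the trivet again. Work the clip with the pliers only, keep the gripper off the jar, and leave the other things where they stand.

Things in the scene. Friction and masses are not known exactly. Their poses are not given: they have to be found in the camera images.
- pliers_grip (a point): Centre of the clip pliers' grip zone, half-way up between the handles; x axis along the pliers to the jaws, z up; belongs to the left half. Handles: two parallel black rubber bars, 80 mm long (x -45 to +35 mm of this point), 26 mm tall, 10 mm thick, 60 mm over the outer faces when relaxed. Squeezing these faces together from the sides here closes the jaws.
- pliers_half (a joint): Closing angle of the pliers, rad: 0 relaxed and open, up to 0.42. Handle width here is 60 mm less about 75 mm per rad. A spring keeps them open: about 9 N on each handle starts the motion, 14 N holds them nearly shut, about 22 N snaps the clip. So a finger gap near 56 mm holds and lifts them with the jaws open; the clip snaps at a gap of 40 to 43 mm; 60 N of grip is ample. Eased, they spring open.
- pliers_jaws (a point): Middle of the space between the jaws of the relaxed pliers, 130 mm ahead of pliers_grip, same height. Jaws: straight steel bars 50 mm long (from 36 mm behind this point to 14 mm ahead, the tips), 26 mm tall, 7 mm thick, inner faces 46 mm apart when relaxed. The gap shrinks about 0.75 mm for each mm squeezed off the handles' width.
- tea_jar: Tea jar of amber glass, 100 mm diameter, fixed in a steel base; steel lid at 104 to 120 mm above the work surface, black knob on it up to 140 mm, steel band round its neck. Origin on its axis at the work surface, z up; the clip's ears stick out along its -x axis.
- clip (a point): Middle of the tea jar's band clip, half-way between its ears, 68 mm from the jar's axis on its -x side, 96 mm above the work surface; axes as the jar's, +x points to the jar's axis. Ears: two upright parallel steel plates, 32 mm long (50 to 82 mm from the jar's axis), 30 mm tall, 5 mm thick, outer faces 36 mm apart when open, 24 mm when shut; brass stud and socket between.
- clip_left (a joint): How far each ear of the clip has moved inwards, m: 0 open, 0.006 snapped shut. Both ears move together. Pressing takes up to about 8 N on each ear; past half-way (0.003) the clip snaps shut by itself and stays shut.
- trivet: Blue silicone trivet, a flat mat 190 (x) by 150 (y) by 8 mm thick, fixed. Origin under its centre, on the work surface; top 8 mm up. The pliers lie on it at the start.
- pliers: Clip pliers: steel, black rubber handles, loose, about 140 g, 190 mm long, 26 mm thick, lying flat. Origin on the pivot at the underside, x to the jaws, z up. Jaw tips 69 mm ahead, grip zone's centre 75 mm behind (mass centre 55 mm behind), handle ends 120 mm behind. Frame of the left half: in a squeeze it turns by half the closing angle.
- timer: Bystander: white square kitchen timer, 62 x 62 x 32 mm, with a button on top; origin under its centre.
- spice_jar: Bystander: glass spice jar with twist cap, 52 mm diameter, 100 mm tall; origin under its centre.
- sugar_bowl: Bystander: white ceramic sugar bowl with lid, 96 mm diameter, 93 mm tall; origin under its centre.
Not all that is in view belongs to the job. Of the things that look like the pliers, the middle-sized one is meant.

How it is judged:
On the way, in this order (a step that is already met when the one before it is completed fails the run):
1. the pliers are lifted clear of the trivet while the clip is still open (height (world z) of pliers above 0.045 m and value of joint clip_left below 0.002 m), for 0.1 s.
2. the clip is snapped shut (value of joint clip_left above 0.005 m), for 0.2 s.
At the end, for the whole second after the job is handed in: The clip is snapped shut (ears moved in by more than 5 of 6 mm) and the pliers lie flat (within 0.1 rad) and at rest on the trivet, their pivot within 90 mm and their grip zone within 120 mm of the trivet's centre (value of joint clip_left above 0.005 m and horizontal distance between pliers_grip and trivet below 0.12 m and horizontal distance between pliers and trivet below 0.09 m and height (world z) of pliers between 0.004 and 0.014 m and angle between pliers's own z axis and vertical below 0.1 rad and contact force between pliers and trivet above 0.3 N and linear speed of pliers below 0.02 m/s); the robot touches nothing.
It fails at once if the gripper or arm touches the tea jar or its clip (contact force between any of the fingers, the arm and tea_jar above 1 N).
It fails at once if a bystander is moved by more than 20 mm (distance of any of timer, spice_jar, sugar_bowl from where it was at the start of the episode above 0.02 m).
It also fails if it takes over 58 s, if anything falls off the work surface, if the arm or the gripper's body presses on something with over 40 N, if the wrist force passes 120 N, or if a joint passes its speed limit or range.

ROBOT

A 6-joint arm with a two-finger parallel gripper is mounted at the origin on the work surface. World frame = base frame: x ahead of the robot, y to its left, z up, the work surface at z = 0. Lengths are in m, angles in rad, forces in N, time in s.
With the tool pointing down it reaches from about 0.3 to 0.775 m from the base axis. Payload 14.6 kg.
Tool frame: the origin (TCP) lies at the very end of the fingers, on their centre line; the grasp point (between the pads) lies 19 mm behind it; z points along the fingers, y is the line along which they close (so a half turn about z gives the same grasp; the last joint's range is limited). The gripper opens to 94 mm and grips with 3 to 60 N. Pads are 16 mm wide; open, the fingers measure 119 mm over their backs; the gripper's body (75 mm by 177 mm) begins 78 mm behind the grasp point.
Start: joints at [1.142, 0.3, 1.521, -0, 1.321, -0.067], TCP at [0.195, 0.514, 0.17] pointing down, gripper open.
Joint ranges: [-3.03, 3.03], [-0.79, 2.21], [0.23, 2.52], [-1.04, 4.18], [0, 3.07], [-2.55, 2.55]. Speed limits (rad/s): [2.22, 2.22, 2.57, 3.14, 3.14, 3.14].

INTERFACE

Orientations are given as [roll, pitch, yaw] about the fixed x, y, z axes, in that order (R = Rz(yaw) Ry(pitch) Rx(roll)).
In Python, from station import ctrl gives the robot as it stands. The module is installed in compiled form; this text tells all that it offers.
- The arm moves only by the tool play_rows, never from a script. Its argument "commands" is a list of rows, each a list of 7 numbers: the shift along the tool's x, y, z in m, then the turn, a rotation vector about the tool's x, y, z in degrees, then the closure, from -1 (fully open) to 1 (shut). A call has 1 to 20 rows; each row shifts and turns the commanded pose from where the row before left it, along the tool's axes as they then stand; what a row does not reach is not made up. A row lasts 1/12 s, in which the tool goes at most 41.7 mm and 7.16 degrees, less where a joint would pass 70% of its speed; a pose out of reach is approached as far as the arm can. A call is refused whole if a number of a shift passes 0.0417 or a number of a turn 7.16, either way. A call with a gripper value outside its range is refused whole. The fingers move at their own pace and stop on an object; "force" is the grip in N (left out, the last holds). Time passes only in rows, so rows that do not move let the fingers close. It gives the time, the measured TCP pose, the force, the opening and the grip force at its end, in the units of the state.
- ctrl.get_obs(): the state, without advancing time (a new reading comes with each control period).
- ctrl.camera(name): name is "side" or "top" or "wrist"; returns the picture (384x512x3 uint8, blue, green, red); there is no depth.
- ctrl.camera_model(name): a dict with "fx", "fy", "cx", "cy" (pixels), "rvec" (rotation vector, rad) and "tvec" (3), from world to camera coordinates, as OpenCV has them. Camera axes: x right, y down, z forward; pixel columns grow to the right and rows downward; lengths in m; the calibration is good to about 2 mm. A picture is of the moment at which its call begins: read the wrist's pose just before it. camera_model takes no time and is no camera call; for the wrist camera it gives the pose at the moment of the call.
- ctrl.hand_in(): hands the job in; it is judged then, once.
The state is a dict: "time_s": time; "qpos": joint angles; "joint_vel": joint speeds; "tau": joint torques, N m; "ee_pos": TCP position; "eef_rot": TCP orientation; "force": force on the tool from outside, world axes, zero at the start; "moment": the same for the moment, N m; "grip_width": finger opening in m; "grip_force": force on a finger pad.
Only numpy, scipy, OpenCV 4.12 (cv2) and the standard library are available. Lean on these libraries where they do the work, as an engineer would, in place of code of your own. Each camera call takes 0.05 s, during which the arm holds its last target. There are 200 camera calls.

## Working session

There is one attempt and no reset: what is moved stays moved. The work goes in short steps, Python scripts to look and compute and a tool call to move; the robot and the scene stay as the last step left them, time stands still between calls to the robot, and variables do not carry over. Pictures are saved under pics/ and viewed, at most 10 in all, crops included, and the job is handed in when it is done.

Besides the shell and the picture viewer there is one more tool, called after ">>>" as name([rows], argument=value, ...), one row to a line, values as JSON. play_rows: Moves the arm, as the interface text tells. Its arguments: {"type":"object","properties":{"commands":{"type":"array","items":{"type":"array","items":{"type":"number"}}},"force":{"type":"number"}},"required":["commands"]}

```bash
mkdir -p pics; cat > h.py <<'E'
import numpy as np, cv2
from station import ctrl
def cam(n):
    m=ctrl.camera_model(n); im=np.array(ctrl.camera(n)); return m,im
def ray(m,uv):
    R=cv2.Rodrigues(np.array(m["rvec"],float))[0]; t=np.array(m["tvec"],float).ravel()
    c=-R.T@t; d=R.T@np.array([(uv[0]-m["cx"])/m["fx"],(uv[1]-m["cy"])/m["fy"],1.0]); return c,d
def onz(m,uv,z):
    c,d=ray(m,uv); return c+d*(z-c[2])/d[2]
def proj(m,p):
    return cv2.projectPoints(np.array(p,float).reshape(-1,3),np.array(m["rvec"],float),np.array(m["tvec"],float),np.array([[m["fx"],0,m["cx"]],[0,m["fy"],m["cy"]],[0,0,1]]),None)[0].reshape(-1,2)
E
python3 - <<'E'
from h import *
for n in("top","side"):
    m,im=cam(n); cv2.imwrite(f"pics/{n}0.png",im); c,d=ray(m,(256,192)); print(n,c.round(3),d.round(3),m["fx"])
    np.save(n+"0.npy",im)
o=ctrl.get_obs(); print(o["ee_pos"],o["eef_rot"],o["time_s"],o["grip_width"])
E
```

```text
top [0.379 0.118 1.27 ] [ 0.194  0.011 -0.981] 494.7169376756917
side [0.489 0.736 0.845] [ 0.056 -0.626 -0.778] 355.68824194524115
[0.19457617 0.51415724 0.16926972] [-3.14060151e+00 -6.97588283e-05  2.77979542e+00] 0.1 0.09405373831574476
```

View pics/top0.png

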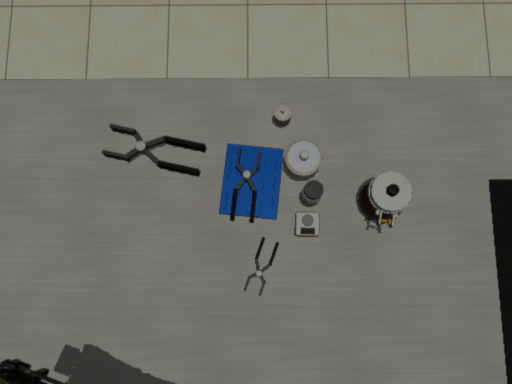

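View pics/side0.png

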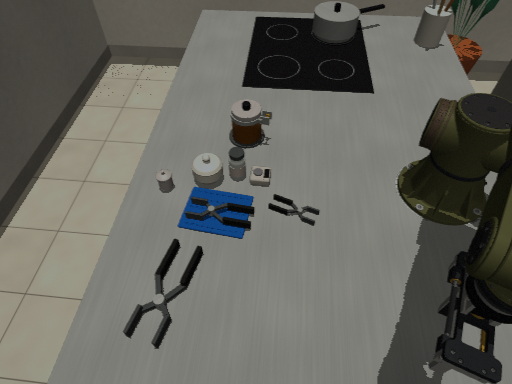

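The pictures show three plier-like things in the top view: a large one at (150,150), one on the blue trivet at (246,185) and a small one at (261,268). The trivet one fits: it is middle-sized and lies on the trivet. The jar is at (390,190), with its ears pointing down in the image at about (385,218). I'll measure these and confirm with a crop.

```bash
python3 - <<'E'
from h import *
m=ctrl.camera_model("top"); im=np.load("top0.npy"); g=im[120:240,215:425]
cv2.imwrite("pics/crop0.png",cv2.resize(g,None,fx=3.8,fy=3.8,interpolation=cv2.INTER_CUBIC))
hsv=cv2.cvtColor(im,cv2.COLOR_BGR2HSV)
b=cv2.inRange(hsv,(100,120,60),(130,255,255)); b=cv2.morphologyEx(b,cv2.MORPH_CLOSE,np.ones((15,15)))
c=max(cv2.findContours(b,0,2)[0],key=cv2.contourArea); r=cv2.minAreaRect(c); print("trivet",r)
P=[onz(m,p,0.008)[:2] for p in cv2.boxPoints(r)]; print(np.round(P,3),np.mean(P,0).round(4))
for n,uv,z in[("big",(141,146),.02),("mid",(247,175),.034),("small",(259,273),.02),("knob",(392.5,190),.14),("lid",(390,192.5),.12),("timer",(307,224),.032),("spice",(314,190),.1),("bowl",(304,156),.09)]: print(n,onz(m,uv,z).round(3))
for n,a,bb in[("big",(116,126),(203,148)),("mid",(240,152),(234,219)),("small",(247,290),(275,243))]:
  print(n,"length~",np.linalg.norm(onz(m,a,.02)-onz(m,bb,.02)).round(3))
E
```

```text
trivet ((250.8653106689453, 180.9688262939453), (57.417728424072266, 70.55451965332031), 5.906141757965088)
[[0.574 0.228]
 [0.762 0.211]
 [0.745 0.06 ]
 [0.558 0.081]] [0.6595 0.1451]
big [0.751 0.433 0.02 ]
mid [0.668 0.154 0.034]
small [0.42  0.125 0.02 ]
knob [ 0.606 -0.187  0.14 ]
lid [ 0.604 -0.187  0.12 ]
timer [0.541 0.003 0.032]
spice [ 0.615 -0.009  0.1  ]
bowl [0.702 0.012 0.09 ]
big length~ 0.239
mid length~ 0.177
small length~ 0.136
```

View pics/crop0.png

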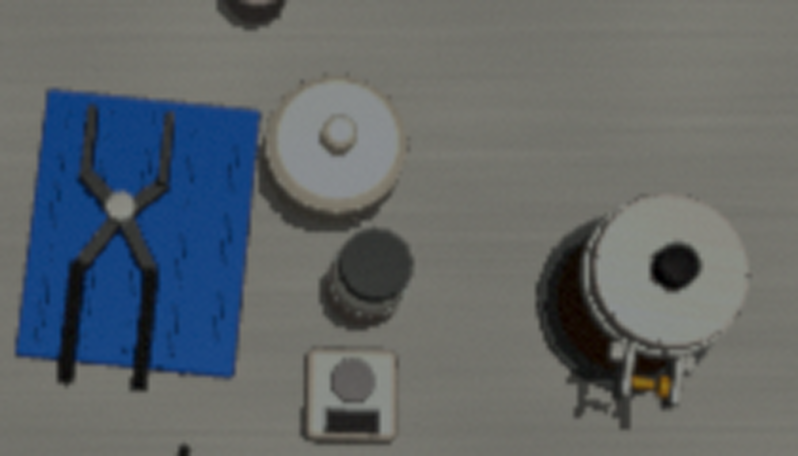

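The crop confirms the trivet pliers: relaxed, pivot at crop (119,206), jaws up to (93,108) and (170,114), handles down to (66,380) and (139,388). The clip ears are at (627,370) and (679,380), with the brass stud between them.

```bash
cat >> h.py <<'E'
def rows(dst_xyz,dyaw_deg=0):
    "displacement to world target in the tool axes"
    from scipy.spatial.transform import Rotation as Ro
    o=ctrl.get_obs(); R=Ro.from_euler("xyz",o["eef_rot"])
    print("tool shift",R.inv().apply(np.array(dst_xyz)-o["ee_pos"]).round(4),"rpy",np.round(o["eef_rot"],4),"pos",np.round(o["ee_pos"],4))
E
python3 - <<'E'
from h import *
m=ctrl.camera_model("top")
f=lambda u,v,z: onz(m,(215+(u+.5)/3.8-.5,120+(v+.5)/3.8-.5),z)[:2]
piv=f(119,206,.034); tips=(f(93,108,.034)+f(170,114,.034))/2; he=(f(66,380,.034)+f(139,388,.034))/2
for n,p in(("piv",piv),("tips",tips),("he",he)): print(n,p.round(4))
d=tips-he; print("phi",np.arctan2(d[1],d[0]), np.linalg.norm(d), np.linalg.norm(piv-he))
d/=np.linalg.norm(d); print("grip",(he+.045*d).round(4),(piv-.075*d).round(4))
jar=np.array([.605,-.187]); e=(f(625,395,.111)+f(678,402,.111))/2; a=jar-e; print("ear end",e.round(4),np.linalg.norm(a),np.arctan2(a[1],a[0]))
g=he+.045*d; rows([g[0],g[1],.12])
E
```

```text
piv [0.6713 0.1572]
tips [0.7377 0.1487]
he [0.5502 0.1681]
phi -0.10315321316222452 0.18843669420875975 0.12155184338259449
grip [0.595  0.1635] [0.5967 0.1649]
ear end [ 0.5286 -0.1756] 0.07722455980288075 -0.14804348578229687
tool shift [-0.4986 -0.1862  0.0494] rpy [-3.1406e+00 -1.0000e-04  2.7798e+00] pos [0.1946 0.5142 0.1693]
```

>>> play_rows([
  [-0.0312,-0.0116,0.001,0,0,0,-1],
  [-0.0312,-0.0116,0.001,0,0,0,-1],
  [-0.0312,-0.0116,0.001,0,0,0,-1],
  [-0.0312,-0.0116,0.001,0,0,0,-1],
  [-0.0312,-0.0116,0.001,0,0,0,-1],
  [-0.0312,-0.0116,0.001,0,0,0,-1],
  [-0.0312,-0.0116,0.001,0,0,0,-1],
  [-0.0312,-0.0116,0.001,0,0,0,-1],
  [-0.0312,-0.0116,0.001,0,0,0,-1],
  [-0.0312,-0.0116,0.001,0,0,0,-1],
  [-0.0312,-0.0116,0.001,0,0,0,-1],
  [-0.0312,-0.0116,0.001,0,0,0,-1],
  [-0.0312,-0.0116,0.001,0,0,0,-1],
  [-0.0312,-0.0116,0.001,0,0,0,-1],
  [-0.0312,-0.0116,0.001,0,0,0,-1],
  [-0.0312,-0.0116,0.001,0,0,0,-1],
  [0,0,0,0,0,-4.9,-1],
  [0,0,0,0,0,-4.9,-1],
  [0,0,0,0,0,-5,-1],
  [0,0,0,0,0,0,-1],
])

```text
time_s: 1.77
ee_pos: [0.5958, 0.1639, 0.1532]
eef_rot: [-3.141, -0.001, 3.042]
force: [0.9, -0.0, -0.4]
grip_width: 0.0941
grip_force: 0.0
```

```bash
python3 - <<'E'
from h import *
m,im=cam("wrist"); np.save("w1.npy",im); cv2.imwrite("pics/w1.png",im)
print(proj(m,[[.595,.1635,.034],[.6713,.1572,.034]])); rows([.595,.1637,.1])
E
```

```text
[[255.37958285 180.72043838]
 [256.50665136 242.49592067]]
tool shift [ 0.0007 -0.0004  0.0534] rpy [-3.1414e+00 -7.0000e-04  3.0367e+00] pos [0.5957 0.164  0.1534]
```

View pics/w1.png

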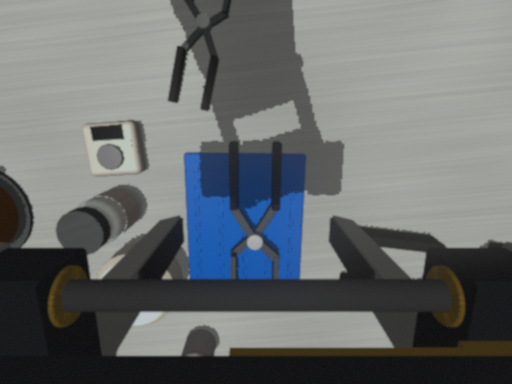

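The wrist view has the handles centred at u≈255 (234 and 277) and the pivot at (255,242), within 2 px of the prediction. I'll descend and grip to a 56 mm gap.

>>> play_rows([
  [-0.001,0,0.016,0,0,0,-1],
  [-0.001,0,0.016,0,0,0,-1],
  [-0.001,0,0.016,0,0,0,-1],
  [-0.001,0,0.016,0,0,0,-1],
  [0,0,0.016,0,0,0,-1],
  [0,0,0.016,0,0,0,-1],
  [0,0,0.015,0,0,0,-1],
  [0,0,0.015,0,0,0,-1],
  [0,0,0.01,0,0,0,-1],
  [0,0,0.005,0,0,0,-1],
  [0,0,0,0,0,0,-1],
  [0,0,0,0,0,0,-0.19],
  [0,0,0,0,0,0,-0.19],
  [0,0,0,0,0,0,-0.19],
  [0,0,0,0,0,0,-0.19],
  [0,0,0,0,0,0,-0.19],
  [0,0,0,0,0,0,-0.19],
  [0,0,0,0,0,0,-0.19],
], force=40)

```text
time_s: 3.32
ee_pos: [0.5999, 0.1637, 0.0129]
eef_rot: [3.142, 0.0, 3.038]
force: [-0.7, -0.0, 0.4]
grip_width: 0.0565
grip_force: 0.0
```

>>> play_rows([
  [0,0,0,0,0,0,-0.2],
  [0,0,0,0,0,0,-0.2],
  [0,0,0,0,0,0,-0.2],
  [0,0,0,0,0,0,-0.2],
])

```text
time_s: 3.65
ee_pos: [0.5998, 0.1637, 0.0127]
eef_rot: [-3.142, -0.0, 3.038]
force: [-0.3, 0.4, -0.4]
grip_width: 0.0566
grip_force: 0.0
```

```bash
python3 - <<'E'
from h import *
o=ctrl.get_obs(); print(o["grip_force"],o["grip_width"])
m,im=cam("wrist"); _,s=cam("side")
s=cv2.resize(s[170:260,160:280],None,fx=4,fy=4,interpolation=2); cv2.imwrite("pics/w2.png",np.hstack([cv2.resize(im,(480,360))[:, 90:400],s])[:,:790])
E
```

```text
0.0 0.05660439719118084
```

View pics/w2.png

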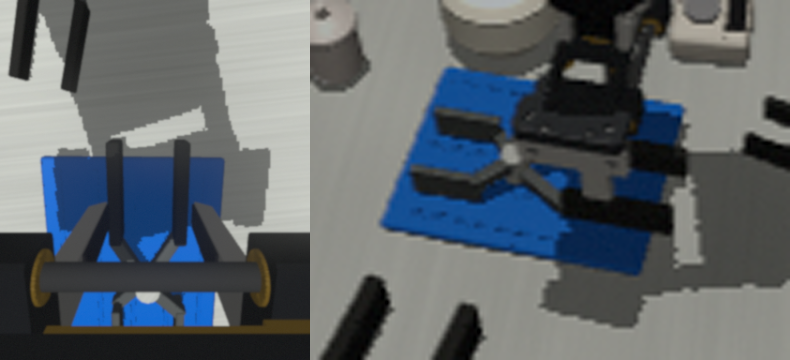

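The wrist part shows both handles between the fingers, and the side crop shows the fingers around the handle, but the force reads 0. I'll squeeze a little more and watch it.

>>> play_rows([
  [0,0,0,0,0,0,-0.25],
  [0,0,0,0,0,0,-0.25],
  [0,0,0,0,0,0,-0.25],
  [0,0,0,0,0,0,-0.25],
])

```text
time_s: 4.08
ee_pos: [0.5999, 0.1637, 0.0128]
eef_rot: [-3.142, 0.0, 3.038]
force: [-0.3, -0.2, 0.6]
grip_width: 0.0584
grip_force: 0.0
```

```bash
python3 - <<'E'
from h import *
o=ctrl.get_obs(); print(o["grip_force"],o["grip_width"])
m,im=cam("wrist"); cv2.imwrite("pics/w3.png",cv2.resize(im[120:384,130:400],(800,600*264*800//(270*600)) if 0 else (600,586),interpolation=2))
E
```

```text
0.0 0.05839233241314534
```

View pics/w3.png

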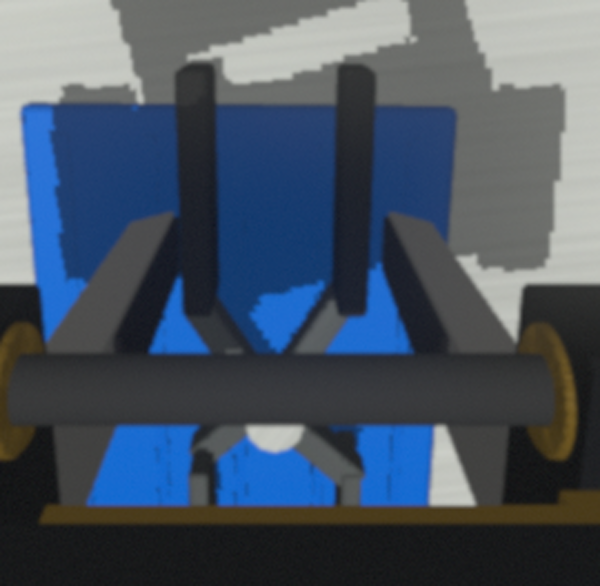

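I had the sign of the closure backwards: -0.25 opens the fingers. The picture shows the handles centred between the fingers with hardly any gap on either side. I'll close further.

>>> play_rows([
  [0,0,0,0,0,0,-0.17],
  [0,0,0,0,0,0,-0.17],
  [0,0,0,0,0,0,-0.17],
  [0,0,0,0,0,0,-0.17],
  [0,0,0,0,0,0,-0.17],
])

```text
time_s: 4.55
ee_pos: [0.5999, 0.1637, 0.0128]
eef_rot: [-3.142, 0.0, 3.038]
force: [-0.7, 0.3, -0.3]
grip_width: 0.0548
grip_force: 0.0
```

>>> play_rows([
  [0,0,0,0,0,0,-0.14],
  [0,0,0,0,0,0,-0.14],
  [0,0,0,0,0,0,-0.14],
  [0,0,0,0,0,0,-0.14],
  [0,0,0,0,0,0,-0.14],
])

```text
time_s: 4.97
ee_pos: [0.5998, 0.1637, 0.0127]
eef_rot: [3.142, -0.0, 3.038]
force: [-0.6, -0.4, -0.4]
grip_width: 0.0535
grip_force: 0.0
```

```bash
python3 - <<'E'
from h import *
o=ctrl.get_obs(); print(o["grip_force"],o["grip_width"])
m,im=cam("wrist"); a=np.load("w1.npy")
cv2.imwrite("pics/w4.png",cv2.resize(im[120:384,130:400],(600,586),interpolation=2))
E
```

```text
0.0 0.05346917096267742
```

View pics/w4.png

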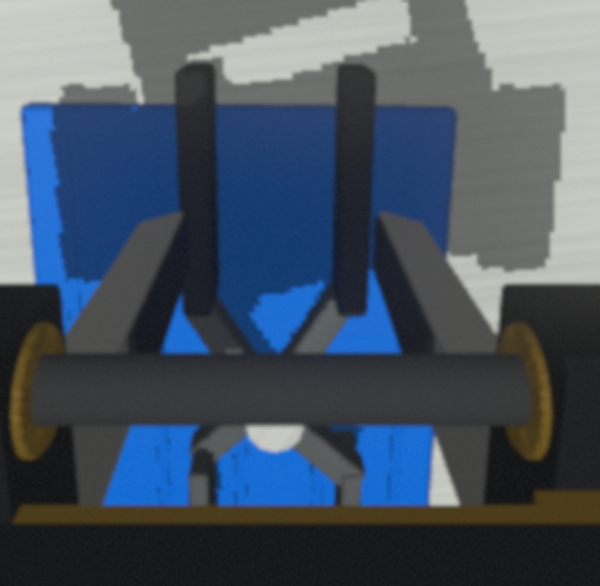

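```bash
python3 - <<'E'
from h import *
m=ctrl.camera_model("wrist"); o=ctrl.get_obs()
from scipy.spatial.transform import Rotation as Ro
R=Ro.from_euler("xyz",o["eef_rot"]); p=np.array(o["ee_pos"])
T=lambda q: p+R.apply(q)
c,_=ray(m,(0,0)); print("cam in tool",R.inv().apply(c-p).round(3))
for w in(.0535,.0585):
  for z in(0,-.019): 
    print(w,z,[proj(m,T([x,s*w/2,z])).round(1).tolist() for x in(-.008,.008) for s in(-1,1)])
for z in(.008,.034):
  for uv in((210.1,160),(297.9,160),(210.1,215),(297.9,215),(233,215)): print(z,uv,R.inv().apply(onz(m,uv,z)-p).round(4))
E
```

```text
cam in tool [ 0.068  0.    -0.216]
0.0535 0 [[[220.9, 222.3]], [[290.4, 222.3]], [[220.3, 202.2]], [[291.0, 202.2]]]
0.0535 -0.019 [[[217.8, 231.3]], [[293.4, 231.2]], [[217.1, 209.6]], [[294.1, 209.6]]]
0.0585 0 [[[217.6, 222.3]], [[293.6, 222.3]], [[217.0, 202.2]], [[294.3, 202.2]]]
0.0585 -0.019 [[[214.3, 231.3]], [[297.0, 231.2]], [[213.5, 209.6]], [[297.7, 209.6]]]
0.008 (210.1, 160) [ 0.0394 -0.034   0.0047]
0.008 (297.9, 160) [0.0394 0.0316 0.0047]
0.008 (210.1, 215) [-0.0037 -0.0356  0.0048]
0.008 (297.9, 215) [-0.0037  0.033   0.0048]
0.008 (233, 215) [-0.0037 -0.0177  0.0048]
0.034 (210.1, 160) [ 0.0428 -0.03   -0.0213]
0.034 (297.9, 160) [ 0.0428  0.0279 -0.0213]
0.034 (210.1, 215) [ 0.0048 -0.0314 -0.0213]
0.034 (297.9, 215) [ 0.0048  0.0292 -0.0212]
0.034 (233, 215) [ 0.0048 -0.0156 -0.0212]
```

The handles have not moved between the two pictures (outer edges at 178 and 373 in both), so there is no contact yet. I'll keep closing in small steps until the force shows.

>>> play_rows([
  [0,0,0,0,0,0,-0.1],
  [0,0,0,0,0,0,-0.1],
  [0,0,0,0,0,0,-0.1],
  [0,0,0,0,0,0,-0.1],
])

```text
time_s: 5.35
ee_pos: [0.5998, 0.1637, 0.0127]
eef_rot: [-3.142, -0.0, 3.038]
force: [0.0, 0.2, -0.2]
grip_width: 0.0514
grip_force: 0.0
```

>>> play_rows([
  [0,0,0,0,0,0,-0.06],
  [0,0,0,0,0,0,-0.06],
  [0,0,0,0,0,0,-0.06],
  [0,0,0,0,0,0,-0.06],
])

```text
time_s: 5.68
ee_pos: [0.5999, 0.1637, 0.0128]
eef_rot: [3.142, 0.0, 3.038]
force: [0.4, 0.0, -0.6]
grip_width: 0.0499
grip_force: 0.0
```

```bash
python3 - <<'E'
from h import *
o=ctrl.get_obs(); print(o["grip_force"],o["grip_width"],o["tau"])
m,im=cam("wrist"); w4=cv2.imread("pics/w4.png"); w3=cv2.imread("pics/w3.png")
n=cv2.resize(im[120:384,130:400],(600,586),interpolation=2)
for k,a in(("w3",w3),("w4",w4),("now",n)):
  for v in(90,180):
    r=np.where(a[v].max(1)<55)[0]; s=np.split(r,np.where(np.diff(r)>3)[0]+1); print(k,v,[(int(q[0]),int(q[-1])) for q in s if len(q)>8])
cv2.imwrite("pics/w5.png",n)
E
```

```text
0.0 0.04989430874965345 [ 3.43385345e-04 -6.62397194e+01 -3.11819208e+01  6.56869976e-03
  7.62057840e-02 -2.51340836e-06]
w3 90 [(202, 212), (339, 372)]
w3 180 [(180, 215), (336, 369)]
w4 90 [(203, 212), (339, 372)]
w4 180 [(180, 215), (336, 369)]
now 90 [(204, 212), (339, 372)]
now 180 [(180, 215), (336, 369)]
```

View pics/w5.png

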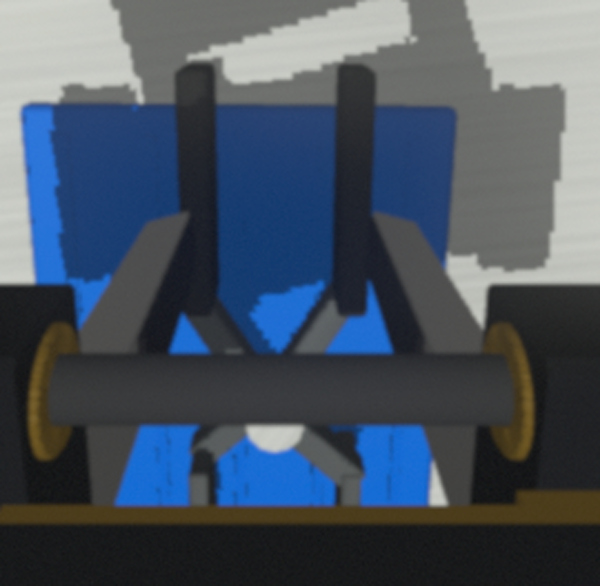

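The fingers now cover the handles in the image without touching them, which suggests the fingertips are above the handles. I'll check the tip height from the side camera.

```bash
python3 - <<'E'
from h import *
m,im=cam("side"); cv2.imwrite("pics/s5.png",cv2.resize(im[175:245,195:265],(770//1,600),interpolation=2) if 0 else cv2.resize(im[170:245,190:270],(640,600),interpolation=2))
o=ctrl.get_obs(); p=np.array(o["ee_pos"])
for y in(.0250,.0375):
  for z in(.0127,.03,.045,.06): print(y,z,((proj(m,[[p[0]+dx,p[1]+y,z] for dx in(-.008,.008)])-[190,170])*8).round(0).tolist())
for y in(-.03,.03): print("handle top",((proj(m,[[p[0],p[1]+y,z] for z in(.008,.034)])-[190,170])*8).round(0).tolist())
E
```

```text
0.025 0.0127 [[374.0, 435.0], [329.0, 432.0]]
0.025 0.03 [[373.0, 407.0], [327.0, 404.0]]
0.025 0.045 [[371.0, 383.0], [324.0, 379.0]]
0.025 0.06 [[369.0, 357.0], [322.0, 353.0]]
0.0375 0.0127 [[370.0, 465.0], [324.0, 462.0]]
0.0375 0.03 [[368.0, 438.0], [322.0, 434.0]]
0.0375 0.045 [[366.0, 413.0], [319.0, 409.0]]
0.0375 0.06 [[364.0, 388.0], [317.0, 384.0]]
handle top [[372.0, 315.0], [369.0, 272.0]]
handle top [[351.0, 453.0], [347.0, 411.0]]
```

View pics/s5.png

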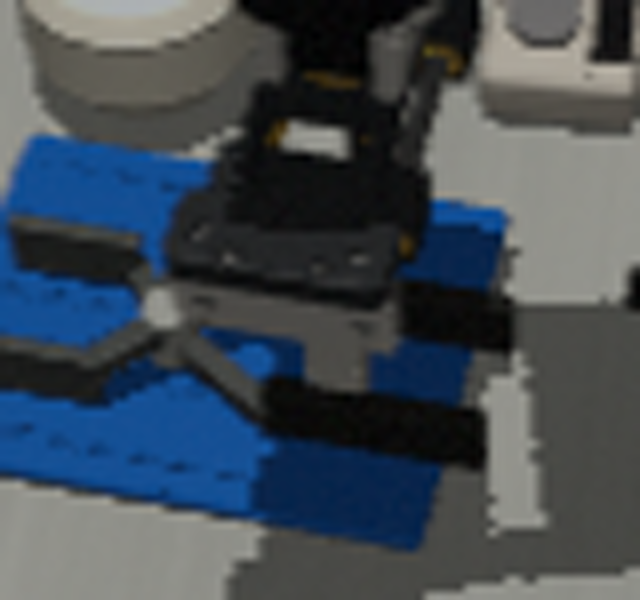

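```bash
python3 - <<'E'
from h import *
from scipy.spatial.transform import Rotation as Ro
o=ctrl.get_obs(); R=Ro.from_euler("xyz",o["eef_rot"]); p=np.array(o["ee_pos"])
mw=ctrl.camera_model("wrist"); ms=ctrl.camera_model("side")
for wu in((316.7,219.9),(296.5,215.4)):
  c1,d1=ray(mw,wu); c2,d2=ray(ms,(236,219))
  d1/=np.linalg.norm(d1); d2/=np.linalg.norm(d2)
  s=np.linalg.lstsq(np.c_[d1,-d2],c2-c1,rcond=None)[0]; a=c1+s[0]*d1;b=c2+s[1]*d2
  print((a+b)/2,np.linalg.norm(a-b),"tool",R.inv().apply((a+b)/2-p).round(4))
E
```

```text
[0.59203702 0.20168136 0.05939201] 0.0033958994202086677 tool [ 0.0117  0.037  -0.0467]
[0.5936205  0.19140875 0.04398841] 0.002545071691261289 tool [ 0.009   0.0269 -0.0313]
```

Triangulation puts the visible fingertip 30–45 mm above the reported TCP, over the handles. I'll open, then probe downwards in small steps while watching the wrist force.

>>> play_rows([
  [0,0,0,0,0,0,-1],
  [0,0,0,0,0,0,-1],
  [0,0,0,0,0,0,-1],
  [0,0,0,0,0,0,-1],
  [0,0,0,0,0,0,-1],
  [0,0,0,0,0,0,-1],
  [0,0,0.002,0,0,0,-1],
  [0,0,0.002,0,0,0,-1],
  [0,0,0,0,0,0,-1],
])

```text
time_s: 6.53
ee_pos: [0.5996, 0.1636, 0.0082]
eef_rot: [-3.141, -0.001, 3.038]
force: [0.1, -0.4, -0.3]
grip_width: 0.0942
grip_force: 0.0
```

>>> play_rows([
  [0,0,0.0015,0,0,0,-1],
  [0,0,0.0015,0,0,0,-1],
  [0,0,0,0,0,0,-1],
])

```text
time_s: 6.78
ee_pos: [0.5997, 0.1636, 0.0053]
eef_rot: [-3.141, -0.001, 3.038]
force: [-0.0, -0.5, 0.1]
grip_width: 0.0939
grip_force: 0.0
```

Reported z is 5 mm, below the trivet's top, with no contact. That confirms the fingers end above the reported TCP. I'll continue gently.

>>> play_rows([
  [0,0,0.002,0,0,0,-1],
  [0,0,0.002,0,0,0,-1],
  [0,0,0.002,0,0,0,-1],
  [0,0,0.002,0,0,0,-1],
  [0,0,0.002,0,0,0,-1],
  [0,0,0.002,0,0,0,-1],
  [0,0,0,0,0,0,-1],
])

```text
time_s: 7.37
ee_pos: [0.5996, 0.1636, -0.0068]
eef_rot: [-3.141, -0.001, 3.038]
force: [0.7, 0.1, -0.1]
grip_width: 0.0941
grip_force: 0.0
```

```bash
python3 - <<'E'
from h import *
from scipy.spatial.transform import Rotation as Ro
o=ctrl.get_obs(); R=Ro.from_euler("xyz",o["eef_rot"]); p=np.array(o["ee_pos"]); print(p,o["force"])
mw,iw=cam("wrist"); ms,s=cam("side"); 
pic=np.hstack([cv2.resize(iw[150:330,150:360],(420,360),interpolation=2),cv2.resize(s[180:240,195:255],(360,360),interpolation=2)])
cv2.imwrite("pics/w6.png",pic)
E
```

```text
[ 0.59961072  0.16361933 -0.00677827] [ 0.67953975  0.06625425 -0.05149987]
```

View pics/w6.png

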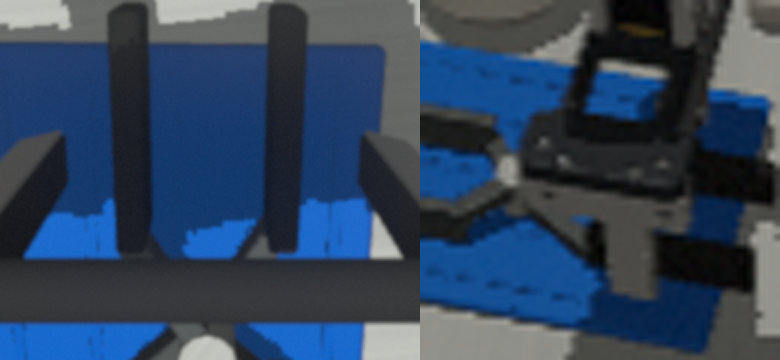

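The last picture shows the open fingers astride the handles. In the wrist half the handles span 108–307 and the fingers are at 66 and 360. In the side half the near finger ends at about (630,296), in front of the handle. From here I'll use numbers only.

```bash
python3 - <<'E'
from h import *
from scipy.spatial.transform import Rotation as Ro
o=ctrl.get_obs(); R=Ro.from_euler("xyz",o["eef_rot"]); p=np.array(o["ee_pos"])
mw=ctrl.camera_model("wrist"); ms=ctrl.camera_model("side")
def ply(m,uv,y):
  c,d=ray(m,uv); c=R.inv().apply(c-p); d=R.inv().apply(d); return (c+d*(y-c[1])/d[1]).round(4)
print("side R/L",ply(ms,(234.2,229.7),.0595),ply(ms,(226.2,228.7),.0595))
print("side if inner",ply(ms,(234.2,229.7),.047))
print("wrist inner +y",ply(mw,(330,216.5),.047)," -y",ply(mw,(183,216.5),-.047))
c1,d1=ray(mw,(330,216.5)); 
E
```

```text
side R/L [ 0.0128  0.0595 -0.0464] [-0.0095  0.0595 -0.0444]
side if inner [ 0.0089  0.047  -0.0262]
wrist inner +y [ 0.0092  0.047  -0.0379]  -y [ 0.0077 -0.047  -0.0333]
```

>>> play_rows([
  [0,0,0.002,0,0,0,-1],
  [0,0,0.002,0,0,0,-1],
  [0,0,0.002,0,0,0,-1],
  [0,0,0.002,0,0,0,-1],
  [0,0,0,0,0,0,-1],
])

```text
time_s: 7.88
ee_pos: [0.5996, 0.1636, -0.0148]
eef_rot: [-3.141, -0.001, 3.038]
force: [-0.3, -0.2, 0.1]
grip_width: 0.0944
grip_force: 0.0
```

>>> play_rows([
  [0,0,0.0015,0,0,0,-1],
  [0,0,0.0015,0,0,0,-1],
  [0,0,0,0,0,0,-1],
])

```text
time_s: 8.13
ee_pos: [0.5997, 0.1637, -0.0176]
eef_rot: [-3.141, -0.0, 3.038]
force: [-0.9, 0.7, 0.1]
grip_width: 0.0941
grip_force: 0.0
```

>>> play_rows([
  [0,0,0.0015,0,0,0,-1],
  [0,0,0.0015,0,0,0,-1],
  [0,0,0,0,0,0,-1],
])

```text
time_s: 8.38
ee_pos: [0.5997, 0.1637, -0.0206]
eef_rot: [-3.141, -0.0, 3.038]
force: [0.4, 0.4, -0.4]
grip_width: 0.0937
grip_force: 0.0
```

>>> play_rows([
  [0,0,0.0015,0,0,0,-1],
  [0,0,0.0015,0,0,0,-1],
  [0,0,0,0,0,0,-1],
])

```text
time_s: 8.63
ee_pos: [0.5997, 0.1637, -0.0236]
eef_rot: [-3.141, -0.0, 3.038]
force: [-0.2, 0.9, -0.2]
grip_width: 0.0939
grip_force: 0.0
```

>>> play_rows([
  [0,0,0.001,0,0,0,-1],
  [0,0,0.001,0,0,0,-1],
  [0,0,0,0,0,0,-1],
])

```text
time_s: 8.88
ee_pos: [0.5997, 0.1637, -0.0255]
eef_rot: [-3.141, -0.0, 3.038]
force: [0.2, -0.5, 0.0]
grip_width: 0.094
grip_force: 0.0
```

>>> play_rows([
  [0,0,0,0,0,0,-0.2],
  [0,0,0,0,0,0,-0.2],
  [0,0,0,0,0,0,-0.2],
  [0,0,0,0,0,0,-0.2],
  [0,0,0,0,0,0,-0.2],
  [0,0,0,0,0,0,-0.2],
  [0,0,0,0,0,0,-0.2],
])

```text
time_s: 9.47
ee_pos: [0.5998, 0.1636, -0.0252]
eef_rot: [-3.142, -0.0, 3.038]
force: [-0.8, -1.0, 0.9]
grip_width: 0.0568
grip_force: 12.2
```

```bash
cat > hw.py <<'E'
from h import *
o=ctrl.get_obs(); print(o["grip_force"],o["grip_width"],np.round(o["force"],2))
m,im=cam("wrist")
for v in range(int(sys.argv[1]) if 0 else 130,215,12):
  r=np.where(im[v].max(1)<60)[0]; s=np.split(r,np.where(np.diff(r)>2)[0]+1); print(v,[(int(q[0]),int(q[-1])) for q in s if len(q)>4])
E
python3 hw.py
```

```text
12.198562771081924 0.05682415775517782 [-0.76 -1.01  0.91]
130 []
142 []
154 []
166 [(207, 227), (287, 306)]
178 [(207, 226), (287, 306)]
190 [(207, 226), (287, 306)]
202 [(207, 226), (287, 305)]
214 [(207, 226), (286, 305)]
```

Contact: 12 N at 56.8 mm. The pliers' centre (z 0.021) corresponds to a reported z of -0.025, so I'll use that offset of 46 mm. Lifting by 85 mm.

>>> play_rows([
  [0,0,-0.003,0,0,0,-0.2],
  [0,0,-0.005,0,0,0,-0.2],
  [0,0,-0.007,0,0,0,-0.2],
  [0,0,-0.01,0,0,0,-0.2],
  [0,0,-0.01,0,0,0,-0.2],
  [0,0,-0.01,0,0,0,-0.2],
  [0,0,-0.01,0,0,0,-0.2],
  [0,0,-0.01,0,0,0,-0.2],
  [0,0,-0.01,0,0,0,-0.2],
  [0,0,-0.007,0,0,0,-0.2],
  [0,0,-0.003,0,0,0,-0.2],
  [0,0,0,0,0,0,-0.2],
])

```text
time_s: 10.52
ee_pos: [0.6001, 0.1638, 0.0606]
eef_rot: [3.141, 0.001, 3.038]
force: [0.7, -0.1, -1.5]
grip_width: 0.0566
grip_force: 11.6
```

```bash
python3 hw.py; python3 - <<'E'
from h import *
from scipy.spatial.transform import Rotation as Ro
# top view: jaws/pivot of the held pliers, and the clip/jar by edges
m,im=cam("top"); np.save("top1.npy",im); o=ctrl.get_obs()
g=im[168:235,360:420]; hsv=cv2.cvtColor(g,cv2.COLOR_BGR2HSV)
br=cv2.inRange(hsv,(15,120,90),(35,255,255)); ys,xs=np.where(br); print("brass n",len(xs),xs.mean()+360,ys.mean()+168,xs.min()+360,xs.max()+360,ys.min()+168,ys.max()+168)
gray=cv2.cvtColor(g,cv2.COLOR_BGR2GRAY)
for th in(120,140,160):
  b=(gray>th).astype(np.uint8); b=cv2.morphologyEx(b,cv2.MORPH_OPEN,np.ones((9,9)));c=max(cv2.findContours(b,0,2)[0],key=cv2.contourArea); (x,y),r=cv2.minEnclosingCircle(c); e=cv2.fitEllipse(c); print(th,x+360,y+168,r,np.round(e[0],2)+[360,168],np.round(e[1],2))
print("\n".join(" ".join(f"{v:3d}" for v in row) for row in gray[36:66,8:44]))
E
```

```text
11.555888503789902 0.056567938043481154 [ 0.71 -0.13 -1.47]
130 [(30, 70)]
142 []
154 []
166 [(208, 227), (286, 306)]
178 [(208, 227), (286, 306)]
190 [(208, 227), (286, 306)]
202 [(208, 227), (286, 305)]
214 [(208, 227), (286, 305)]
brass n 29 385.9310344827586 220.6206896551724 381 391 219 223
120 389.5 201.0 44.26351547241211 [395.91 195.31] [54.79 65.36]
140 391.6884422302246 190.76633071899414 20.23802947998047 [391.27 190.79] [36.83 39.94]Traceback (most recent call last):
  File "<stdin>", line 9, in <module>
ValueError: max() iterable argument is empty
```

```bash
python3 - <<'E'
from h import *
m=ctrl.camera_model("top"); im=np.load("top1.npy")
L=onz(m,(391.3,190.8),.12); K=onz(m,(391.5,190.7),.14)
for z in(.09,.096,.1): B=onz(m,(385.93,220.62),z); a=L-B; print("lid",L[:2].round(4),"brass",B[:2].round(4),np.linalg.norm(a[:2]).round(4),"ang",np.arctan2(a[1],a[0]).round(3))
kn=(cv2.cvtColor(im,cv2.COLOR_BGR2GRAY)[180:202,380:404]<60); ys,xs=np.where(kn); print("knob",onz(m,(xs.mean()+380,ys.mean()+180),.138).round(4))
print((onz(m,(386,220),.1)-onz(m,(385,220),.1))[:2],(onz(m,(386,221),.1)-onz(m,(386,220),.1))[:2])
g=cv2.cvtColor(im,cv2.COLOR_BGR2GRAY)
print("cols",list(range(372,402)))
for v in range(204,230): print(v,*[f"{x:3d}" for x in g[v,372:402]])
E
```

```text
lid [ 0.6077 -0.1898] brass [ 0.5407 -0.1811] 0.0676 ang -0.13
lid [ 0.6077 -0.1898] brass [ 0.5399 -0.1795] 0.0686 ang -0.151
lid [ 0.6077 -0.1898] brass [ 0.5394 -0.1785] 0.0693 ang -0.164
knob [ 0.6065 -0.1874  0.138 ]
[-1.30267136e-05 -2.38159079e-03] [-0.00240256  0.00012373]
cols [372, 373, 374, 375, 376, 377, 378, 379, 380, 381, 382, 383, 384, 385, 386, 387, 388, 389, 390, 391, 392, 393, 394, 395, 396, 397, 398, 399, 400, 401]
204  69 102  76  53  68 118 148 155 155 156 155 154 154 155 155 155 155 155 155 154 155 154 154 153 154 154 155 155 154 155
205  43  76 120  76  55  77 118 146 154 155 156 155 155 154 155 155 154 156 154 154 154 155 155 154 154 154 153 154 155 155
206  26  51  95 110  75  55  72 103 133 151 156 154 154 154 155 155 155 154 156 154 154 155 155 153 156 155 156 154 155 155
207  18  30  51  81 108  71  56  60  87 122 147 152 155 155 155 155 155 155 154 155 154 155 155 154 155 155 155 154 154 153
208  16  19  32  46  74  85  67  67  58  73 104 133 148 152 154 153 152 154 154 156 155 154 154 154 154 153 154 152 151 142
209  18  16  20  31  55  78 100 121  73  6
[... 1861 characters left out ...]
 110 115 117 125 122  99  79  61  56  73 146 141 129 129 127 128 127 128 128 128
225  93 120 124 119  92  58  55  63  75 114 125 127 127 127 128 118  95  48  37  70 139 133 129 128 128 127 129 127 127 128
226  68  83  86  97 111  69  62  63  78 124 128 128 128 128 129 123 101  48  40  53  93 109 126 129 129 129 129 129 129 128
227  70  71  77 114 115  70  62  63  79 124 128 129 129 128 129 127 115  76  79  86 116 121 128 128 129 129 128 129 131 128
228 115 110  88 117  86  66  62  63  77 125 128 128 127 128 129 128 126 119 120 120 127 129 129 129 130 129 129 129 129 129
229 126 125 120 119  79  70  64  65  79 122 128 127 128 128 128 128 127 128 127 129 129 128 130 129 129 130 130 128 127 129
```

```bash
python3 - <<'E'
from h import *
m=ctrl.camera_model("top")
z=.111
A,B,C,D=[onz(m,u,z)[:2] for u in((379.45,223.2),(392.3,225.7),(380.6,213),(393.4,216))]
print("sep",np.linalg.norm(A-B),"ang perp",np.arctan2(*( (A-B)*[-1,1])[[0,1]]) , "ang along",np.arctan2(*(C-A)[::-1]),np.arctan2(*(D-B)[::-1]))
J=np.array([.6065,-.1874]); M=(A+B)/2; a=J-M; print("end mid",M.round(4),np.linalg.norm(a),np.arctan2(a[1],a[0]))
E
```

```text
sep 0.03057425042875169 ang perp -0.2007683725097291 ang along -0.15966025429759115 -0.1650199574423313
end mid [ 0.5287 -0.1751] 0.078719494973303 -0.15646166245507012
```

>>> play_rows([
  [0.004,0,0,0,0,0,-0.2],
  [0.008,0,0,0,0,0,-0.2],
  [0.013,0,0,0,0,0,-0.2],
  [0.013,0,0,0,0,0,-0.2],
  [0.013,0,0,0,0,0,-0.2],
  [0.013,0,0,0,0,0,-0.2],
  [0.013,0,0,0,0,0,-0.2],
  [0.013,0,0,0,0,0,-0.2],
  [0.013,0,0,0,0,0,-0.2],
  [0.013,0,0,0,0,0,-0.2],
  [0.013,0,0,0,0,0,-0.2],
  [0.013,0,0,0,0,0,-0.2],
  [0.013,0,0,0,0,0,-0.2],
  [0.013,0,0,0,0,0,-0.2],
  [0.013,0,0,0,0,0,-0.2],
  [0.013,0,0,0,0,0,-0.2],
  [0.013,0,0,0,0,1.2,-0.2],
  [0.013,0,0,0,0,1.2,-0.2],
  [0.006,0,0,0,0,1.1,-0.2],
  [0,0,0,0,0,0,-0.2],
])

```text
time_s: 12.28
ee_pos: [0.3735, 0.1876, 0.0596]
eef_rot: [-3.141, -0.001, 2.977]
force: [-0.5, 0.6, -1.9]
grip_width: 0.0571
grip_force: 11.6
```

```bash
python3 -c "
from h import *
rows([.3673,-.1481,.0505])"
```

```text
tool shift [-0.0489 -0.3321  0.0091] rpy [-3.1414e+00 -5.0000e-04  2.9769e+00] pos [0.3735 0.1876 0.0596]
```

>>> play_rows([
  [0,-0.005,0,0,0,0,-0.2],
  [-0.002,-0.012,0,0,0,0,-0.2],
  [-0.003,-0.02,0,0,0,0,-0.2],
  [-0.003,-0.02,0,0,0,0,-0.2],
  [-0.003,-0.02,0,0,0,0,-0.2],
  [-0.003,-0.02,0,0,0,0,-0.2],
  [-0.003,-0.02,0,0,0,0,-0.2],
  [-0.003,-0.02,0,0,0,0,-0.2],
  [-0.003,-0.02,0,0,0,0,-0.2],
  [-0.003,-0.02,0,0,0,0,-0.2],
  [-0.003,-0.02,0,0,0,0,-0.2],
  [-0.003,-0.02,0,0,0,0,-0.2],
  [-0.003,-0.02,0.001,0,0,0,-0.2],
  [-0.003,-0.02,0.001,0,0,0,-0.2],
  [-0.003,-0.02,0.001,0,0,0,-0.2],
  [-0.003,-0.02,0.002,0,0,0,-0.2],
  [-0.003,-0.02,0.002,0,0,0,-0.2],
  [-0.002,-0.01,0.002,0,0,0,-0.2],
  [0,-0.005,0,0,0,0,-0.2],
  [0,0,0,0,0,0,-0.2],
])

```text
time_s: 13.95
ee_pos: [0.3688, -0.1485, 0.0506]
eef_rot: [3.141, -0.001, 2.976]
force: [-0.4, 0.2, -1.1]
grip_width: 0.0568
grip_force: 11.6
```

```bash
python3 hw.py; python3 - <<'E'
from h import *
rows([.3673,-.1481,.0505])
m,im=cam("top"); np.save("top2.npy",im); np.save("side2.npy",cam("side")[1])
o=ctrl.get_obs(); p=np.array(o["ee_pos"]); y=o["eef_rot"][2]-np.pi; d=np.array([np.cos(y),np.sin(y),0]); n=np.array([-d[1],d[0],0])
zt=p[2]+.046+.013-p[2]
T=lambda a,b,z: [p[0]+a*d[0]+b*n[0],p[1]+a*d[1]+b*n[1],z]
zt=p[2]+.059
print("pred tips outer/inner L,R",proj(m,[T(.140,.0285,zt),T(.140,.0215,zt),T(.140,-.0215,zt),T(.140,-.0285,zt)]).round(1).tolist(),"jaw back",proj(m,[T(.09,.025,zt),T(.09,-.025,zt)]).round(1).tolist())
g=cv2.cvtColor(im,cv2.COLOR_BGR2GRAY)
print("     ",*[f"{x:3d}" for x in range(366,404)])
for v in range(212,262,2): print(v,*[f"{x:3d}" for x in g[v,366:404]])
E
```

```text
11.556309163570404 0.05678247525434132 [-0.39  0.21 -1.14]
130 []
142 []
154 []
166 [(207, 228), (286, 306)]
178 [(207, 227), (286, 306)]
190 [(207, 227), (286, 306)]
202 [(207, 227), (286, 306)]
214 [(207, 227), (285, 305)]
tool shift [ 0.0015 -0.0005  0.0001] rpy [ 3.1414e+00 -4.0000e-04  2.9765e+00] pos [ 0.3689 -0.1478  0.0506]
pred tips outer/inner L,R [[372.1, 231.7], [375.0, 232.2], [393.2, 235.1], [396.2, 235.5]] jaw back [[371.0, 253.0], [392.4, 256.4]]
      366 367 368 369 370 371 372 373 374 375 376 377 378 379 380 381 382 383 384 385 386 387 388 389 390 391 392 393 394 395 396 397 398 399 400 401 402 403
212  20  19  12  11  12  13  13  17  21  61 127 138 133  99 109 127  77  79  87  98 112 121 116  67  76 119 124 125 126 124 117 100  83  68  74 110 119 119
214  23  22  23  23  16  15  12  13  18  39  76  87  82  74 136 125  47  16  16  27  28  31  36  33  37  42  57  93 126 119 130 119  74  90 115 122 124 122
216  43  24  22  23  21  22  22  16  17  14  13  28  34  69 131  93  32  10  14  12  12  13  13  21  26  31  69 135 137 133 137 127 116 121 123 120 123 123
218  37
[... 2724 characters left out ...]
 123 122 123 116  58  12  21  53  57  80 122 126 126 127 127 127 128 127 125
254 118 117 115 101  57  43  57  58  57  69  89 108  80  58  62  77 116 119 119 119 111  83  66  49  16  25  56  56  81 120 122 122 123 123 123 122 123 123
256 120 121 120 119 113  69  41  55  56  57  59  74  60  60  74 116 121 120 112  76  61  55  53  54  49  55  69  92 118 126 126 127 125 126 128 126 126 126
258 118 119 120 120 120 118 105  58  42  56  57  61  82 122 131 134 122  79  56  55  55  55  57  66  80 113 123 123 125 125 126 126 126 126 127 125 125 125
260 114 120 120 120 120 119 110  77  40  33  71 121 142 146 146 146 143 135  95  61  60  85 108 119 118 119 122 124 124 123 125 126 125 124 125 124 124 126
```

The top view agrees with the prediction: tips at v≈232 and 235, ear ends at v≈223.5 and 226, and the pliers' midline about 1.3 mm to the +y side. I'll correct sideways and advance partway.

>>> play_rows([
  [0,-0.0013,0,0,0,0,-0.2],
  [-0.003,0,0,0,0,0,-0.2],
  [-0.003,0,0,0,0,0,-0.2],
  [-0.003,0,0,0,0,0,-0.2],
  [-0.003,0,0,0,0,0,-0.2],
  [-0.003,0,0,0,0,0,-0.2],
  [-0.003,0,0,0,0,0,-0.2],
  [-0.003,0,0,0,0,0,-0.2],
  [-0.003,0,0,0,0,0,-0.2],
  [-0.002,0,0,0,0,0,-0.2],
  [-0.002,0,0,0,0,0,-0.2],
  [0,0,0,0,0,0,-0.2],
])

```text
time_s: 15.1
ee_pos: [0.3968, -0.1539, 0.0507]
eef_rot: [3.142, 0.0, 2.977]
force: [-0.5, -0.7, -0.7]
grip_width: 0.0566
grip_force: 11.6
```

```bash
python3 hw.py|head -1; python3 - <<'E'
from h import *
rows([.4117,-.1565,.0505])
m,im=cam("top")
g=cv2.cvtColor(im,cv2.COLOR_BGR2GRAY)
print("     ",*[f"{x:3d}" for x in range(368,402)])
for v in range(214,236,1): print(v,*[f"{x:3d}" for x in g[v,368:402]])
E
```

```text
11.556039154529572 0.05657995188999262 [-0.49 -0.66 -0.71]
tool shift [-0.0154 -0.0001  0.0002] rpy [ 3.1416e+00 -1.0000e-04  2.9771e+00] pos [ 0.3965 -0.1539  0.0507]
      368 369 370 371 372 373 374 375 376 377 378 379 380 381 382 383 384 385 386 387 388 389 390 391 392 393 394 395 396 397 398 399 400 401
214  22  20  15  16  13  12  22  40  77  86  83  74 138 129  46  19  20  27  31  31  37  35  37  43  59  95 128 121 134 123  75  91 118 125
215  26  19  21  18  14  15  14  19  32  42  43  70 136 110  39  10  14  18  18  15  19  19  25  32  62 128 137 128 139 123  89 116 124 125
216  21  21  18  18  23  18  16  19  19  30  34  71 132  95  35  14  12  13  18  16  16  23  29  33  69 139 141 134 137 131 117 124 124 125
217  24  24  22  21  21  23  21  21  22  28  38  78 131  77  26  16  17  15  17  20  27  45  32  28  68 140 133 101 119 121 124 124 126 125
218  22  21  20  24  20  21  21  25  22  30  44  92 130  68  37  33  30  27  26  30  45  51  38  35  70 136 119  82  99 120 124 124 126 126
219  31  24  24  25  26  22  26  37  27  30  53 106 131  92  86  78  71  58  55  49  51  7
[... 1589 characters left out ...]

231 121 116  89  29  22  56  59  77 118 114  69  59  61  66  63  76 117 123 124 124 124 124 124 115  51  15  22  55  61  88 122 127 125 126
232 119 113  71  23  28  58  61  84 115 112  74  67  74  95  63  63  89 119 120 121 122 121 120 112  45  10  26  58  60  89 119 122 123 124
233 118 109  55  17  31  59  65  95 117 118 109 107 105  79  61  61  75 116 120 121 121 121 122 111  40  12  30  56  63  96 120 122 122 123
234 119 111  50  19  35  58  67 102 119 122 122 120 115  68  60  62  81 119 123 124 125 125 121  97  32  13  32  57  66 100 123 126 126 126
235 121 111  41  21  47  56  70 114 121 123 122 123 115  70  61  73 111 122 123 124 125 124 120  93  32  16  36  54  65 103 124 125 125 127
```

The jaws bracket the ears evenly (about 4 mm left, 3.4 mm right). I'll advance the last 15 mm.

>>> play_rows([
  [-0.0025,0,0,0,0,0,-0.2],
  [-0.0025,0,0,0,0,0,-0.2],
  [-0.0025,0,0,0,0,0,-0.2],
  [-0.0025,0,0,0,0,0,-0.2],
  [-0.0025,0,0,0,0,0,-0.2],
  [-0.0025,0,0,0,0,0,-0.2],
  [0,0,0,0,0,0,-0.2],
])

```text
time_s: 15.78
ee_pos: [0.4117, -0.1564, 0.0507]
eef_rot: [-3.142, 0.0, 2.977]
force: [0.4, -0.2, -1.7]
grip_width: 0.0568
grip_force: 11.6
```

>>> play_rows([
  [0,0,0,0,0,0,-0.1],
  [0,0,0,0,0,0,-0.05],
  [0,0,0,0,0,0,0],
  [0,0,0,0,0,0,0.04],
  [0,0,0,0,0,0,0.06],
  [0,0,0,0,0,0,0.08],
  [0,0,0,0,0,0,0.1],
  [0,0,0,0,0,0,0.12],
  [0,0,0,0,0,0,0.12],
  [0,0,0,0,0,0,0.12],
  [0,0,0,0,0,0,0.12],
], force=50)

```text
time_s: 16.7
ee_pos: [0.4114, -0.1563, 0.0508]
eef_rot: [-3.142, 0.0, 2.977]
force: [-0.1, -0.5, -0.7]
grip_width: 0.0417
grip_force: 15.7
```

```bash
cat > ear.py <<'E'
from h import *
o=ctrl.get_obs(); print(o["grip_force"],o["grip_width"],np.round(o["force"],2))
m,im=cam("top"); g=cv2.cvtColor(im,cv2.COLOR_BGR2GRAY)
print("     ",*[f"{x:3d}" for x in range(370,402)])
for v in range(212,230,2): print(v,*[f"{x:3d}" for x in g[v,370:402]])
E
python3 ear.py
```

```text
15.65535003785044 0.04173612883431976 [-0.14 -0.46 -0.7 ]
      370 371 372 373 374 375 376 377 378 379 380 381 382 383 384 385 386 387 388 389 390 391 392 393 394 395 396 397 398 399 400 401
212  10  16  16  12  13  11  19  18  38  68  81  99  82 135 119 103 116 123 117  70  73 112 113 127 129 125 117 100  85  70  78 112
214  18  17  14   8  16  17  14  16  36  55  57  55  75 131  95  41  31  36  41  41  69 131 102  66  72  68  59  57  64  93 117 125
216  25  19  21  18  19  12   9  26  56  54  49  54 108 129  56  16  19  22  29  45  93 130  73  39  56  58  60  84 114 124 124 124
218  21  27  24  23  21  13  18  46  56  51  33  66 139 131  55  28  41  51  46  66 132 132  51  33  57  67  99 122 125 126 125 125
220  32  27  29  47  39  17  27  55  56  38  35  68 138 124 108  98  85 105  97  75 138 109  37  31  59  68 102 122 124 124 125 125
222  71  70 106 101  41  22  49  56  50  34  45  94 130  80  67  57  88  94  58  75 132  93  32  29  58  69 102 121 123 123 122 122
224  64  74 111  87  32  26  55  51  35  35  40  62  89 111 120 106  71  48  54 104 124  55  14  29  59  63 100 122 124 124 125 123
226  61  59  57  28  25  53  58  63  70 101  67  59  76 120 125 116  68  47  60  96 109  41   8  26  56  57  81 120 125 125 124 125
228  71 101  64  22  32  55  55  57  80 111  70  61  77 118 124 123 119 119 124 122 115  40  11  28  57  57  81 122 124 126 125 127
```

The ears' outer spread is now about 24 mm (tops at 382.4 and 390.3), clear of the jaws, so the clip has snapped shut. I'll ease the grip and back away.

>>> play_rows([
  [0,0,0,0,0,0,0.08],
  [0,0,0,0,0,0,0.02],
  [0,0,0,0,0,0,-0.05],
  [0,0,0,0,0,0,-0.11],
  [0,0,0,0,0,0,-0.16],
  [0,0,0,0,0,0,-0.19],
  [0,0,0,0,0,0,-0.19],
  [0,0,0,0,0,0,-0.19],
  [0.003,0,0,0,0,0,-0.19],
  [0.005,0,0,0,0,0,-0.19],
  [0.007,0,0,0,0,0,-0.19],
  [0.008,0,0,0,0,0,-0.19],
  [0.008,0,0,0,0,0,-0.19],
  [0.008,0,0,0,0,0,-0.19],
  [0.008,0,0,0,0,0,-0.19],
  [0.008,0,0,0,0,0,-0.19],
  [0.004,0,-0.005,0,0,0,-0.19],
  [0,0,-0.005,0,0,0,-0.19],
  [0,0,0,0,0,0,-0.19],
])

```text
time_s: 18.33
ee_pos: [0.3537, -0.147, 0.062]
eef_rot: [-3.141, 0.002, 2.977]
force: [-0.1, 0.2, -1.3]
grip_width: 0.0561
grip_force: 11.7
```

```bash
python3 ear.py; python3 hw.py; python3 -c "
from h import *
rows([.3735,.1876,.0596])"
```

```text
11.707268357276917 0.0561044063237439 [-0.15  0.16 -1.3 ]
      370 371 372 373 374 375 376 377 378 379 380 381 382 383 384 385 386 387 388 389 390 391 392 393 394 395 396 397 398 399 400 401
212  14  12  13  15  13  16  15  33  77 131 137 128  85 131 116 101 112 120 113  67  71 108 110 122 125 123 114  97  83  68  75 108
214  14  10  11  16  17  14  14  34  68  99 110  81  74 127  93  42  29  31  40  38  66 133 128 129 128  95  61  56  64  90 114 121
216  22  21  18  16  15  14  15  13  19  25  32  52 104 127  56  19  17  19  26  44  92 131 115 132 128  79  64  81 110 121 121 122
218  22  25  23  22  19  20  18  20  19  27  32  66 136 127  51  26  38  52  42  64 130 128  67  53  69  90 112 120 122 123 122 122
220  32  21  27  47  47  49  48  46  27  26  34  67 133 120 105  94  83 103  94  74 134 117  94 109 118 120 121 121 122 121 122 121
222  68  69 105 102  64  51  52  35  27  27  44  91 128  83  66  54  86  91  56  73 134 123 119 120 120 120 119 120 120 120 120 121
224  63  74 112 115  83  77  76  57  42  32  41  65 101 110 117 104  70  46  51 101 128 111 119 120 121 120 120 121 122 121 120 121
226  58  58  63  74  60  57  59  59  69 105 112 114 119 120 121 114  66  46  60  93 115 118 121 121 121 121 122 122 120 120 120 122
228  69 104 108 102  65  57  58  62  79 115 121 120 121 121 121 121 116 116 119 121 121 122 121 121 122 121 121 121 123 121 122 121
11.709431558847427 0.05602027774575903 [-1.03  0.61 -2.37]
130 []
142 []
154 []
166 [(208, 228), (285, 306)]
178 [(208, 228), (285, 306)]
190 [(208, 228), (285, 305)]
202 [(208, 228), (285, 305)]
214 [(208, 227), (285, 305)]
tool shift [0.0351 0.3332 0.0014] rpy [-3.1412e+00  1.1000e-03  2.9770e+00] pos [ 0.3536 -0.1469  0.0612]
```

The clip stays shut and the pliers are still well held. Returning to the trivet.

>>> play_rows([
  [0.002,0.005,0,0,0,0,-0.19],
  [0.002,0.012,0,0,0,0,-0.19],
  [0.002,0.02,0,0,0,0,-0.19],
  [0.002,0.02,0,0,0,0,-0.19],
  [0.002,0.02,0,0,0,0,-0.19],
  [0.002,0.02,0,0,0,0,-0.19],
  [0.002,0.02,0,0,0,0,-0.19],
  [0.002,0.02,0,0,0,0,-0.19],
  [0.002,0.02,0,0,0,0,-0.19],
  [0.002,0.02,0,0,0,0,-0.19],
  [0.002,0.02,0,0,0,0,-0.19],
  [0.002,0.02,0,0,0,0,-0.19],
  [0.002,0.02,0,0,0,0,-0.19],
  [0.002,0.02,0,0,0,0,-0.19],
  [0.002,0.02,0,0,0,0,-0.19],
  [0.002,0.02,0,0,0,0,-0.19],
  [0.002,0.02,0,0,0,-1.2,-0.19],
  [0.001,0.012,0,0,0,-1.2,-0.19],
  [0,0.005,0,0,0,-1.1,-0.19],
  [0,0,0,0,0,0,-0.19],
])

```text
time_s: 20.1
ee_pos: [0.3725, 0.1894, 0.0605]
eef_rot: [-3.141, -0.0, 3.041]
force: [-0.1, -0.0, -1.3]
grip_width: 0.0563
grip_force: 11.7
```

```bash
python3 -c "
from h import *
rows([.5998,.1637,-.0245])"
```

```text
tool shift [-0.2287 -0.0026  0.0849] rpy [-3.1414e+00 -5.0000e-04  3.0407e+00] pos [0.3725 0.1894 0.0605]
```

>>> play_rows([
  [-0.004,0,0,0,0,0,-0.19],
  [-0.008,0,0,0,0,0,-0.19],
  [-0.0127,0,0,0,0,0,-0.19],
  [-0.0127,0,0,0,0,0,-0.19],
  [-0.0127,0,0,0,0,0,-0.19],
  [-0.0127,-0.001,0,0,0,0,-0.19],
  [-0.0127,-0.001,0,0,0,0,-0.19],
  [-0.0127,-0.001,0,0,0,0,-0.19],
  [-0.0127,0,0,0,0,0,-0.19],
  [-0.0127,0,0,0,0,0,-0.19],
  [-0.0127,0,0,0,0,0,-0.19],
  [-0.0127,0,0,0,0,0,-0.19],
  [-0.0127,0,0,0,0,0,-0.19],
  [-0.0127,0,0,0,0,0,-0.19],
  [-0.0127,0,0,0,0,0,-0.19],
  [-0.0127,0,0,0,0,0,-0.19],
  [-0.0127,0,0,0,0,0,-0.19],
  [-0.0127,0,0,0,0,0,-0.19],
  [-0.01,0,0,0,0,0,-0.19],
  [-0.004,0,0,0,0,0,-0.19],
])

```text
time_s: 21.77
ee_pos: [0.6019, 0.1605, 0.0604]
eef_rot: [-3.141, 0.0, 3.036]
force: [0.5, -0.4, -1.5]
grip_width: 0.0564
grip_force: 11.7
```

>>> play_rows([
  [0,0,0.004,0,0,0,-0.19],
  [0,0,0.008,0,0,0,-0.19],
  [0,0,0.01,0,0,0,-0.19],
  [0,0,0.01,0,0,0,-0.19],
  [0,0,0.01,0,0,0,-0.19],
  [0,0,0.01,0,0,0,-0.19],
  [0,0,0.01,0,0,0,-0.19],
  [0,0,0.008,0,0,0,-0.19],
  [0,0,0.006,0,0,0,-0.19],
  [0,0,0.003,0,0,0,-0.19],
  [0,0,0,0,0,0,-0.19],
])

```text
time_s: 22.68
ee_pos: [0.6002, 0.1619, -0.019]
eef_rot: [-3.141, -0.001, 3.038]
force: [-0.6, 0.7, -1.2]
grip_width: 0.0561
grip_force: 11.7
```

>>> play_rows([
  [0,0,0.0015,0,0,0,-0.19],
  [0,0,0.0015,0,0,0,-0.19],
  [0,0,0.001,0,0,0,-0.19],
  [0,0,0.001,0,0,0,-0.19],
  [0,0,0,0,0,0,-0.19],
])

```text
time_s: 23.1
ee_pos: [0.6004, 0.162, -0.0233]
eef_rot: [-3.142, -0.0, 3.038]
force: [-0.1, 0.2, -0.6]
grip_width: 0.0562
grip_force: 11.7
```

>>> play_rows([
  [0,0,0.0007,0,0,0,-0.19],
  [0,0,0.0005,0,0,0,-0.19],
  [0,0,0,0,0,0,-0.19],
])

```text
time_s: 23.35
ee_pos: [0.6004, 0.162, -0.0245]
eef_rot: [-3.142, 0.0, 3.038]
force: [0.2, -0.0, -1.5]
grip_width: 0.0561
grip_force: 11.7
```

>>> play_rows([
  [0,0,0.0007,0,0,0,-0.19],
  [0,0,0,0,0,0,-0.22],
  [0,0,0,0,0,0,-0.25],
  [0,0,0,0,0,0,-0.28],
  [0,0,0,0,0,0,-0.32],
  [0,0,0,0,0,0,-0.5],
  [0,0,0,0,0,0,-1],
  [0,0,0,0,0,0,-1],
  [0,0,0,0,0,0,-1],
  [0,0,0,0,0,0,-1],
  [0,0,0,0,0,0,-1],
  [0,0,0,0,0,0,-1],
  [0,0,-0.005,0,0,0,-1],
  [0,0,-0.01,0,0,0,-1],
  [0,0,-0.02,0,0,0,-1],
  [0,0,-0.025,0,0,0,-1],
  [0,0,-0.025,0,0,0,-1],
  [0,0,-0.025,0,0,0,-1],
  [0,0,-0.025,0,0,0,-1],
])

```text
time_s: 24.93
ee_pos: [0.6004, 0.162, 0.1123]
eef_rot: [3.141, 0.001, 3.038]
force: [0.7, -0.5, 0.0]
grip_width: 0.0941
grip_force: 0.0
```

>>> play_rows([
  [0,0,-0.02,0,0,0,-1],
  [0.025,0,-0.01,0,0,0,-1],
  [0.03,0,0,0,0,0,-1],
  [0.03,0,0,0,0,0,-1],
  [0.03,0,0,0,0,0,-1],
  [0.03,0,0,0,0,0,-1],
  [0.03,0,0,0,0,0,-1],
  [0.02,0,0,0,0,0,-1],
  [0,0,0,0,0,0,-1],
  [0,0,0,0,0,0,-1],
  [0,0,0,0,0,0,-1],
  [0,0,0,0,0,0,-1],
])

```text
time_s: 25.93
ee_pos: [0.4073, 0.182, 0.1401]
eef_rot: [3.141, 0.0, 3.038]
force: [0.3, 0.7, 0.5]
grip_width: 0.0939
grip_force: 0.0
```

```bash
python3 - <<'E'
from h import *
o=ctrl.get_obs(); print(o["time_s"],o["ee_pos"],np.round(o["force"],2),np.abs(o["joint_vel"]).max())
m,im=cam("top"); a=np.load("top0.npy").astype(int)
d=np.abs(im.astype(int)-a).max(2)>40; b=d.astype(np.uint8)
n,l,st,c=cv2.connectedComponentsWithStats(b); print([(s.tolist()) for s in st[1:] if s[4]>8])
g=cv2.cvtColor(im,cv2.COLOR_BGR2GRAY); g0=cv2.cvtColor(a.astype(np.uint8),cv2.COLOR_BGR2GRAY)
for k,x in(("before",g0),("after",g)):
  for v in(155,162,200,210): 
    r=np.where(x[v,225:280]<50)[0]+225; print(k,v,[(int(q[0]),int(q[-1])) for q in np.split(r,np.where(np.diff(r)>2)[0]+1) if len(q)>1])
  w=(x[165:185,238:256]>110); ys,xs=np.where(w); print(k,"pivot",xs.mean()+238,ys.mean()+165,len(xs))
for v in(218,222): print(v,g[v,376:398].tolist())
E
```

```text
25.9333 [0.40728005 0.18202895 0.14013195] [0.29 0.67 0.46] 0.007741835798371321
[[375, 210, 5, 5, 15], [379, 212, 6, 12, 46], [385, 213, 9, 15, 57], [364, 218, 8, 12, 31], [378, 226, 3, 7, 18], [180, 239, 125, 145, 10731], [0, 344, 176, 40, 3703]]
before 155 [(237, 240), (257, 260)]
before 162 [(236, 241), (258, 259)]
before 200 [(232, 236), (251, 255)]
before 210 [(231, 235), (250, 254)]
before pivot 246.22222222222223 173.66666666666666 36
after 155 []
after 162 [(236, 239)]
after 200 [(232, 236), (252, 255)]
after 210 [(231, 235), (250, 254)]
after pivot 246.40540540540542 173.16216216216216 37
218 [22, 22, 19, 28, 30, 66, 137, 129, 53, 29, 39, 52, 44, 65, 130, 130, 69, 55, 70, 90, 114, 122]
222 [50, 35, 25, 30, 44, 91, 128, 85, 66, 58, 87, 92, 57, 73, 134, 124, 121, 122, 120, 120, 121, 120]
```

The pliers lie where they started (pivot within 0.6 px), the clip is shut, the bystanders are unchanged and the arm is clear. Handing in.

```bash
python3 -c "
from station import ctrl
print(ctrl.hand_in())"
```

```text
the job is handed in; nothing more can be done
None
```

The clip is snapped shut and the pliers lie back on the trivet about where they started; the job was handed in at about 26 s, with no verdict returned.

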